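# Clear the tall salt shaker out of the tea box, shut the lid and snap its hasp home

### The arm

A 6-joint arm with a two-finger parallel gripper is mounted at the origin on a cart in front of the work surface, level with it; the furniture and walls round the work are solid. World frame = base frame: x ahead of the robot, y to its left, z up, the work surface at z = 0. Lengths are in m, angles in rad, forces in N, time in s.
With the tool pointing down it reaches from about 0.375 to 0.9 m from the base axis. Payload 3.1 kg.
Tool frame: the origin (TCP) lies midway between the tips of the shut fingers; the grasp point (between the pads) lies 19 mm behind it; z points along the fingers, y is the line along which they close (so a half turn about z gives the same grasp; the last joint's range is limited). The gripper opens to 87 mm and grips with 3 to 60 N. Pads are 19 mm wide; open, the fingers measure 117 mm over their backs; the gripper's body (75 mm by 190 mm) begins 51 mm behind the grasp point.
Start: joints at [-1.28, 0.527, 1.433, -0, 1.181, -0.178], TCP at [0.282, -0.558, 0.223] pointing down, gripper open.
Joint ranges: [-3.08, 3.08], [-0.75, 2.2], [0.22, 2.44], [-1.43, 4.57], [0, 2.65], [-2.85, 2.85]. Speed limits (rad/s): [2.79, 2.79, 3.14, 3.14, 3.14, 3.14].

### API

Orientations are given as a unit quaternion [x, y, z, w].
In Python, from rig import robot gives the robot as it stands.
- The arm moves only by the shell command python3 -m jog 'ROWS' [FORCE]. ROWS is a JSON object of lists of equal length, an entry for each row: "dp": the shift along the tool's x, y, z in mm, a list of three; "delta_rot": the turn, a rotation vector about the tool's x, y, z in rad, a list of three; "gripper": the opening, from -1 (shut) to 1 (fully open). A call has 1 to 12 rows; each row is the pose to reach, as a shift and turn from the pose commanded when the call began, along the tool's axes at that moment; what a row does not reach only later rows make up. A row lasts 1/10 s, in which the tool goes at most 50 mm and 8.59 degrees, less where a joint would pass 70% of its speed; a pose out of reach is approached as far as the arm can. A call with a gripper value outside its range is refused whole. The fingers move at their own pace and stop on an object; FORCE is the grip in N (left out, the last holds). Time passes only in rows, so rows that repeat a pose let the fingers close. It gives the time, the measured TCP pose, the force, the opening and the grip force at its end, in the units of the state.
- robot.get_obs(): the state, without advancing time (a new reading comes with each control period).
- robot.camera(name): name is "scene" or "top" or "wrist"; returns the picture (480x640x3 uint8, red, green, blue); there is no depth.
- robot.camera_model(name): a dict with "fx", "fy", "cx", "cy" (pixels), "xyz" and "orientation" of the camera in the world; the wrist camera has in their place "T_tool_cam" (4x4, takes a point from camera to tool coordinates, whose origin is the TCP and whose axes are the flange's). Camera axes: x right, y down, z forward; pixel columns grow to the right and rows downward; lengths in m; the calibration is good to about 2 mm. A picture is of the moment at which its call begins: read the wrist's pose just before it. camera_model takes no time and is no camera call.
- robot.hand_in(): hands the job in; it is judged then, once.
Trained networks look in the newest picture that a camera, given by its name, has taken for a name from the list of things; names that differ only in an ending like _2 or _b are one class to them, and where a whole thing is asked for, a point or a joint stands for the part that bears it (a point fixed in the world has none). Each returns a list of dicts, best first, with "score" (0 to 1); they miss things now and then, are a little off and sometimes report something else, mostly with a low value. They report only what shows in the picture. A call takes as long as a camera call. They do not tell look-alikes from the thing itself.
- robot.search_frame(name, camera): "rect" ([left, top, right, bottom] in pixels, round what is visible of it).
The state is a dict: "time": time; "q": joint angles; "joint_velocities": joint speeds; "joint_torque": joint torques, N m; "position": TCP position; "tool_rot": TCP orientation; "ft_force": force on the tool from outside, world axes, zero at the start; "moment": the same for the moment, N m; "grip_width": finger opening in m; "grip_force": force on a finger pad.
Only numpy, scipy, OpenCV 4.12 (cv2) and the standard library are available. Lean on these libraries where they do the work, as an engineer would, in place of code of your own. Each camera call takes 0.05 s, during which the arm holds its last target. There are 200 camera calls.

### The job

The salt shaker is too tall for the wooden tea box and keeps its lid from shutting: lift it out and stand it on the chopping board, keeping it upright all the way. Then shut the lid fully, and swing the steel hasp forward and press it down until it snaps home in its spring catch on the front of the box. Leave the tea carton in the box, and do not disturb the garlic, the mug or the tin.

Things in the scene. Friction and masses are not known exactly. Their poses are not given: they have to be found in the camera images.
- tea_box: Open-topped wooden box fixed to the worktop, 160 (x) x 250 (y) mm, walls and floor 8 mm thick, rim 70 mm high. Origin: centre of its underside; x points from its front (catch side, toward the robot) to its back (hinge side), z up. A wooden block 36 (x) x 90 (y) mm, top at z = 80 mm, stands out from the middle of its front and carries the catch.
- lid (a joint): Lid hinge at the back rim, rad: 0 shut, grows as it opens, 1.2 at most. The lid is a 160 x 250 x 10 mm board; shut, its top is at z = 80 mm. The hinge is stiff: the lid stays where it is put. At the start it leans over the box, so a vertical gripper above the shaker would strike it; there is room for a tilted reach from the front.
- lid_hinge (a point): Point in the middle of the lid's hinge axis (x = 80 mm, y = 0, z = 72 mm in the box's frame). The hinge axis is the box's y. The lid's axes: at 0 rad those of the box.
- lid_edge (a point): Middle of the lid's free front edge, on its outer (upper) face; 160 mm from the hinge.
- hasp (a joint): Hasp hinge on the lid's outer face, rad relative to the lid: 0 pointing forward, snapped in the catch; grows as it is swung up and back (pi/2: square to the lid). It stays where it is left. Its nose meets the catch at about 0.24 and resists (8 to 14 N) until it snaps through near 0.1; merely resting on the cheeks is not snapped.
- hasp_hinge (a point): Middle of the hasp's hinge pin, 127 mm from the lid's hinge toward the lid's front edge and 8 mm above the lid's outer face; the pin is parallel to the box's y.
- hasp_stud (a point): Top of the thumb stud (13 mm across, 14 mm tall) at the hasp's nose: 50 mm along the strap from the pin, 16 mm above the strap's middle plane; snapped home it is at z = 104 mm. Strap: steel, 22 mm wide, 4 mm thick. Axes are the hasp's: x along the strap from nose to pin, z out of its upper face.
- salt_shaker: Glass salt shaker with a grey metal cap, 44 mm across, 90 mm tall, about 0.1 kg, standing in the box to the left or right of its middle. Origin: centre of its underside; z its axis. The cap (from z = 66 mm up) is 34 mm across.
- chopping_board: Wooden chopping board fixed flat on the worktop, 240 (own x) x 340 (own y) x 21 mm with rounded corners; origin: centre of its underside, own z up, its own y lies about away from or toward the robot.
- tea_carton: Small paper tea carton, 36 x 56 x 39 mm, lying in the box on the other side from the shaker; it stays there. Origin: centre of its underside.
- garlic: Garlic bulb, 60 x 57 x 58 mm, on the far part of the board; bystander. Origin: centre of its underside.
- tea_mug: White mug, 78 mm across, 97 mm tall, on the left of the box; bystander. Origin: centre of its underside.
- tomato_tin: Low tin, 75 mm across, 58 mm tall, behind the box to the right; bystander. Origin: centre of its underside.
- catch (a point): Middle of the spring catch: two sprung steel cheeks 13 mm to either side in y, between which the hasp's nose snaps. In the box's frame at x = -97 mm, y = 0, z = 98 mm (the height of the cheeks' tops).
Mind the look-alikes: they are no part of the job. There is more than one size of the salt_shaker; the one meant has the size given above.

How it is judged:
By the outcome, as a careful person would: the job done as asked, in the order asked, and still so for the second after the job is handed in, with the robot touching nothing.
It also fails if it takes over 67 s, if anything falls off the work surface, if the arm or the gripper's body presses on something with over 40 N, if the wrist force passes 120 N, or if a joint passes its speed limit or range.

## Working session

There is one attempt and no reset: what is moved stays moved. The work goes in short steps, Python scripts to look and compute and a shell command to move; the robot and the scene stay as the last step left them, time stands still between calls to the robot, and variables do not carry over. Pictures are saved under pics/ and viewed, at most 10 in all, crops included, and the job is handed in when it is done.

```bash
ls; mkdir -p pics; cat > h.py <<'E'
import numpy as np, cv2
from scipy.spatial.transform import Rotation as R
from rig import robot
def K(m): return np.array([[m['fx'],0,m['cx']],[0,m['fy'],m['cy']],[0,0,1]])
def pose(name):
    m=robot.camera_model(name)
    if 'T_tool_cam' in m:
        o=robot.get_obs(); T=np.eye(4);T[:3,:3]=R.from_quat(o['tool_rot']).as_matrix();T[:3,3]=o['position']
        T=T@np.array(m['T_tool_cam']); return m,T[:3,:3],T[:3,3]
    return m,R.from_quat(m['orientation']).as_matrix(),np.array(m['xyz'])
def ray(name,uv,P=None):
    m,r,t=P or pose(name)
    d=r@np.linalg.inv(K(m))@np.array([uv[0],uv[1],1.]); return t,d/np.linalg.norm(d)
def atz(name,uv,z,P=None):
    t,d=ray(name,uv,P); return t+d*(z-t[2])/d[2]
def proj(name,p,P=None):
    m,r,t=P or pose(name); c=r.T@(np.array(p)-t); return (K(m)@c)[:2]/c[2]
def tri(rays):
    A=sum(np.eye(3)-np.outer(d,d) for t,d in rays); b=sum((np.eye(3)-np.outer(d,d))@t for t,d in rays); return np.linalg.solve(A,b)
E
python3 - <<'E'
from h import *
np.set_printoptions(precision=3,suppress=True)
for c in ['scene','top']:
    im=robot.camera(c); cv2.imwrite(f'pics/{c}0.png',im[:,:,::-1]); m=robot.camera_model(c);print(c,m)
    for n in ['tea_box','lid','hasp','hasp_stud','salt_shaker','chopping_board','tea_carton','garlic','tea_mug','tomato_tin']:
        for d in robot.search_frame(n,c)[:3]: print(n,np.round(d['rect']),round(d['score'],2))
print(robot.camera_model('wrist'))
o=robot.get_obs();print(o)
E
```

```text
pics
scene {'fx': 470.5797279966492, 'fy': 470.5797279966492, 'cx': 321.8276253786339, 'cy': 231.6436019653143, 'xyz': array([-0.131,  0.493,  0.833]), 'orientation': array([-0.431,  0.802, -0.362,  0.199])}
tea_box [224. 189. 353. 331.] 0.83
tea_box [255. 199. 280. 214.] 0.73
lid [221. 186. 323. 266.] 0.63
hasp [256. 197. 276. 212.] 0.61
hasp [221. 186. 347. 329.] 0.56
hasp_stud [252. 197. 276. 217.] 0.78
salt_shaker [182. 260. 211. 308.] 0.87
salt_shaker [265. 264. 284. 301.] 0.75
salt_shaker [231. 333. 261. 386.] 0.64
chopping_board [367. 184. 511. 243.] 0.61
tea_carton [290. 253. 313. 277.] 0.83
garlic [387. 199. 408. 214.] 0.88
garlic [222. 188. 327. 266.] 0.18
tea_mug [143. 313. 202. 374.] 0.85
tomato_tin [306. 192. 336. 220.] 0.66
top {'fx': 573.5085927702389, 'fy': 573.5085927702389, 'cx': 325.1484569204615, 'cy': 246.65365592304767, 'xyz': array([ 0.14 , -0.035,  1.519]), 'orientation': array([ 0.729, -0.669,  0.097, -0.106])}
tea_box [215. 197. 322. 290.] 0.8
lid [214. 195. 322. 233.] 0.85
hasp [262. 195. 269. 222.] 0.79
hasp [386. 220. 518. 302.] 0.39
hasp_stud [259. 195. 
[... 373 characters left out ...]
x': 326.95535946445216, 'cy': 234.88321668826035, 'T_tool_cam': array([[ 0.   , -0.969, -0.249,  0.067],
       [ 1.   ,  0.001, -0.001, -0.001],
       [ 0.001, -0.249,  0.969, -0.162],
       [ 0.   ,  0.   ,  0.   ,  1.   ]])}
{'time': 1.1, 'q': array([-1.281,  0.528,  1.433, -0.   ,  1.181, -0.178]), 'joint_velocities': array([ 0.001,  0.001, -0.002,  0.001,  0.   ,  0.001]), 'joint_torque': array([  0.001, -44.002, -17.699,   0.063,   0.05 ,  -0.   ]), 'position': array([ 0.282, -0.558,  0.223]), 'tool_rot': array([ 0.973,  0.232, -0.   , -0.   ]), 'ft_force': array([-0.405,  0.055,  0.36 ]), 'moment': array([-0.017,  0.039, -0.002]), 'grip_force': 0.0, 'grip_width': 0.0867331297376338}
```

View pics/scene0.png

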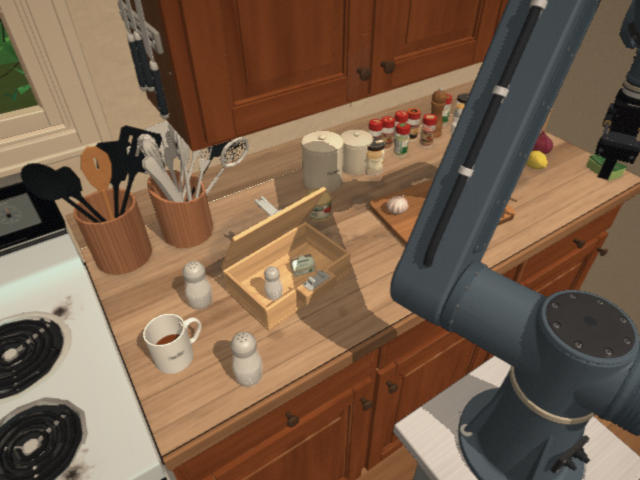

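View pics/top0.png

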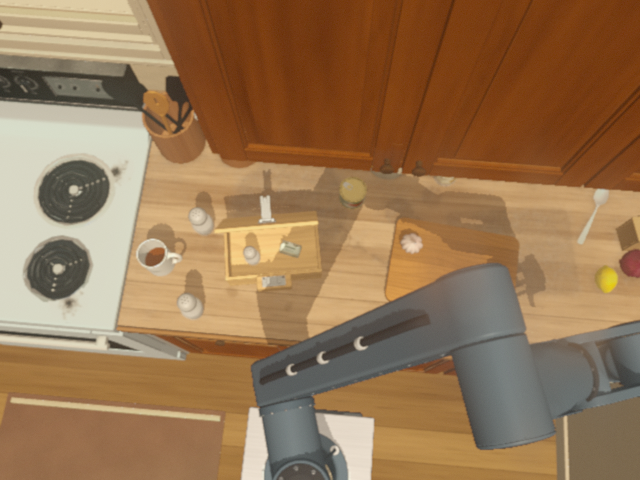

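The scene picture shows the box at about (285,265), with the lid leaning open and the hasp lying back at (265,205). The board is at about (440,215), with the garlic at (397,204), the mug at (172,342) and the tin at (320,207).

Shaker candidates in the scene view are (196,284) behind and left of the box, (247,360) in front and left of it, and (273,282) inside the box. The inside one is smaller and stands where the description says, so I choose it and check it in a close crop.

```bash
python3 - <<'E'
from h import *
a=cv2.imread('pics/scene0.png')[170:350,170:370]; b=cv2.imread('pics/top0.png')[180:310,200:340]
a=cv2.resize(a,None,fx=2.95,fy=2.95,interpolation=2)[:, :590]
cv2.imwrite('pics/c1.png',cv2.resize(cv2.imread('pics/scene0.png')[180:330,170:370],(800,600),interpolation=2))
cv2.imwrite('pics/c2.png',cv2.resize(b,(646,600),interpolation=2))
E
```

```text
(no output)
```

View pics/c1.png

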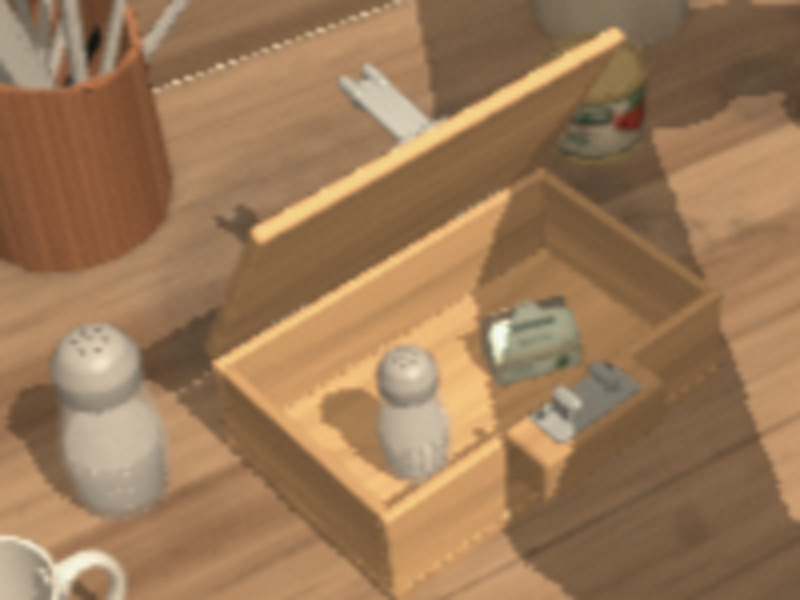

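View pics/c2.png

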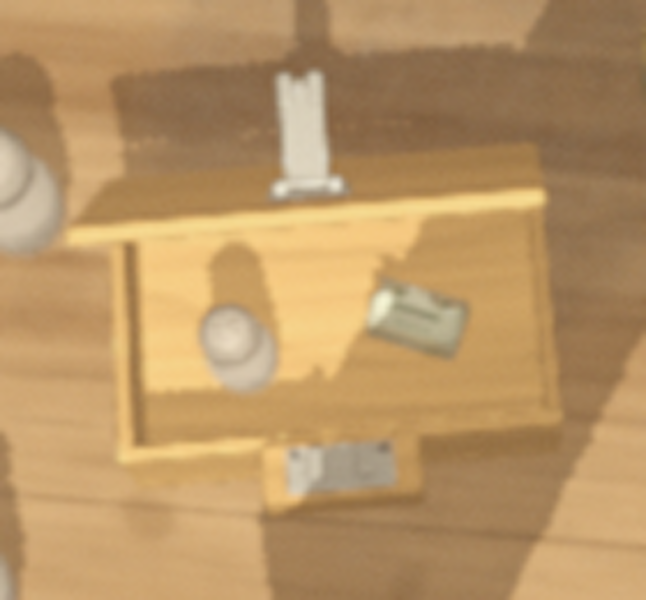

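The crop confirms the choice: a small shaker stands in the box on its left, with the carton on its right. The larger shaker at the left stands outside. Next I triangulate and fit the box pose.

```bash
cat > fit.py <<'E'
from h import *
from scipy.optimize import least_squares
np.set_printoptions(precision=4,suppress=True)
s=lambda u,v:(170+u/4,180+v/4); t=lambda u,v:(200+u/4.614,180+v/4.614)
P={c:pose(c) for c in('scene','top')}
ob=[((-.08,.125,.07),'scene',s(388,518)),((-.08,-.125,.07),'scene',s(718,292)),((.08,.125,.07),'scene',s(218,365)),((.08,-.125,.07),'scene',s(541,172)),
((-.08,.125,.07),'top',t(122,460)),((-.08,-.125,.07),'top',t(560,422)),
((-.116,.045,.08),'top',t(268,512)),((-.116,-.045,.08),'top',t(420,497)),((-.116,.045,.08),'scene',s(548,465))]
def W(p,x): return R.from_euler('z',x[2]).apply(p)+[x[0],x[1],0]
def res(x): return np.concatenate([proj(c,W(p,x),P[c])-uv for p,c,uv in ob])
f=least_squares(res,[.5,.1,0],loss='soft_l1')
if __name__=='__main__':
    print('box',f.x,np.round(f.fun.reshape(-1,2),1).tolist())
    x=f.x
    cap=tri([ray('scene',s(407,360)),ray('top',t(231,325))]);print('cap top',cap)
    base=None
    inv=lambda p:R.from_euler('z',-x[2]).apply(np.array(p)-[x[0],x[1],0])
    print('cap in box',inv(cap))
    # lid angle: outer upper edge corners
    lo=[(.125,'scene',s(255,240)),(-.125,'scene',s(618,32)),(.125,'top',t(68,240)),(-.125,'top',t(545,198))]
    def lid(a,r,h,y): return W([.08-r*np.cos(a)+h*np.sin(a)*1, y, .072+r*np.sin(a)+h*np.cos(a)],x)
    def rl(a): return np.concatenate([proj(c,lid(a[0],.16,.003,y),P[c])-uv for y,c,uv in lo])
    g=least_squares(rl,[.9]);print('lid',g.x,g.fun)
    print('edge',inv(lid(g.x[0],.16,.008,0)))
    # hasp nose
    n=tri([ray('scene',s(355,77)),ray('top',t(300,75))]);print('nose box',inv(n))
    for q,u in [('board corners',[(401,220),(519,238),(386,300)]),]:
        for uv in u: print(q,atz('top',uv,.021))
    for uv in [(367,210),(513,213),(437,178)]: print('board scene',atz('scene',uv,.021))
    for c,uv in [('scene',(397.5,206)),('top',(412.5,243.5))]: print('garlic',atz(c,uv,.05))
    print('tin',atz('top',(352,193),.058)); print('mug',atz('top',(157,257),.09))
    for c,uv in [('top',(197,216)),('top',(187,300))]: print('big',atz(c,uv,.12))
E
python3 fit.py
```

```text
box [0.5569 0.1405 0.1773] [[-0.1, 1.3], [1.4, -0.2], [-1.8, -0.7], [-0.0, -1.8], [-0.5, 0.7], [0.6, 0.3], [-0.9, -0.6], [1.2, -0.5], [0.2, 0.5]]
cap top [0.5355 0.1933 0.0907]
cap in box [-0.0117  0.0557  0.0907]
lid [1.0655] [ 0.0429 -0.5978  1.0918 -0.5236 -0.2692  0.1263  0.3887  0.1191]
edge [ 0.0096 -0.      0.2159]
nose box [ 0.0911 -0.0006  0.1993]
board corners [ 0.6777 -0.2001  0.021 ]
board corners [ 0.653  -0.5245  0.021 ]
board corners [ 0.4499 -0.1711  0.021 ]
board scene [ 0.6543 -0.1654  0.021 ]
board scene [ 0.4223 -0.4886  0.021 ]
board scene [ 0.6601 -0.4337  0.021 ]
garlic [ 0.5944 -0.2205  0.05  ]
garlic [ 0.6034 -0.2307  0.05  ]
tin [ 0.7311 -0.0588  0.058 ]
mug [0.4981 0.4314 0.09  ]
big [0.6082 0.3371 0.12  ]
big [0.3876 0.329  0.12  ]
```

```bash
cat >> h.py <<'E'
def frame(tilt,yaw):
    c,s=np.cos(tilt),np.sin(tilt)
    M=np.array([[c,0,s],[0,-1,0],[s,0,-c]])  # columns x,y,z in box frame
    return R.from_euler('z',yaw)*R.from_matrix(M)
def rows(*wps,start=None):
    """wps: (tcp, Rotation)"""
    o=robot.get_obs(); r0=R.from_quat(o['tool_rot']) if start is None else start[1]; p0=o['position'] if start is None else start[0]
    for p,r in wps: print('dp',np.round(r0.inv().apply(np.array(p)-p0)*1000,1).tolist(),'rot',np.round((r0.inv()*r).as_rotvec(),3).tolist())
E
python3 - <<'E'
from h import *
G=np.array([.535,.193,.068]); r=frame(np.radians(35),.177); z=r.apply([0,0,1])
pre=G+z*(.019-.11); print(pre)
rows(([.42,-.1,.3],R.from_euler('z',-.3)*frame(.35,.177)),(pre+[0,0,.06],r),(pre,r))
E
```

```text
[0.48362003 0.18380957 0.14254284]
dp [329.5, -346.0, -77.5] rot [-0.104, 0.34, 0.586]
dp [514.5, -570.4, 20.0] rot [-0.089, 0.606, 0.283]
dp [514.5, -570.4, 80.0] rot [-0.089, 0.606, 0.283]
```

```bash
python3 -m jog '{"dp":[[330,-346,-78],[330,-346,-78],[330,-346,-78],[330,-346,-78],[330,-346,-78],[330,-346,-78],[330,-346,-78],[330,-346,-78],[330,-346,-78],[330,-346,-78],[330,-346,-78],[330,-346,-78]],"delta_rot":[[-0.1,0.34,0.58],[-0.1,0.34,0.58],[-0.1,0.34,0.58],[-0.1,0.34,0.58],[-0.1,0.34,0.58],[-0.1,0.34,0.58],[-0.1,0.34,0.58],[-0.1,0.34,0.58],[-0.1,0.34,0.58],[-0.1,0.34,0.58],[-0.1,0.34,0.58],[-0.1,0.34,0.58]],"gripper":[0.5,0.5,0.5,0.5,0.5,0.5,0.5,0.5,0.5,0.5,0.5,0.5]}'
python3 - <<'E'
from h import *
G=np.array([.535,.193,.068]); r=frame(np.radians(35),.177); z=r.apply([0,0,1])
pre=G+z*(.019-.11)
rows((pre+[0,0,.03],r))
E
```

```text
time: 2.3
position: [0.4207, -0.0991, 0.301]
tool_rot: [0.983, -0.056, 0.174, 0.009]
ft_force: [-0.1, -0.2, -0.5]
grip_width: 0.0653
grip_force: 0.0
dp [-15.7, -288.1, 131.4] rot [0.134, 0.258, -0.259]
```

```bash
python3 -m jog '{"dp":[[-16,-288,131],[-16,-288,131],[-16,-288,131],[-16,-288,131],[-16,-288,131],[-16,-288,131],[-16,-288,131],[-16,-288,131],[-16,-288,131]],"delta_rot":[[0.134,0.258,-0.259],[0.134,0.258,-0.259],[0.134,0.258,-0.259],[0.134,0.258,-0.259],[0.134,0.258,-0.259],[0.134,0.258,-0.259],[0.134,0.258,-0.259],[0.134,0.258,-0.259],[0.134,0.258,-0.259]],"gripper":[0.5,0.5,0.5,0.5,0.5,0.5,0.5,0.5,0.5]}'
python3 - <<'E'
from h import *
np.set_printoptions(precision=4,suppress=True)
P=pose('wrist'); im=robot.camera('wrist')
for d in robot.search_frame('salt_shaker','wrist')[:3]: print(d)
print(P[1:])
for z in(.008,.074,.098): print(z,proj('wrist',[.535,.193,z],P))
cv2.imwrite('pics/w1.png',im[:,:,::-1])
E
```

```text
time: 3.2
position: [0.4877, 0.1529, 0.1913]
tool_rot: [0.947, 0.082, 0.31, -0.028]
ft_force: [1.1, -0.1, 0.2]
grip_width: 0.0653
grip_force: 0.0
{'rect': [87.2, 90.6, 193.2, 204.7], 'score': 0.72}
{'rect': [256.5, 233.2, 315.5, 300.4], 'score': 0.71}
(array([[ 0.1724, -0.9145,  0.3659],
       [-0.985 , -0.1587,  0.0675],
       [-0.0037, -0.3721, -0.9282]]), array([0.4461, 0.1462, 0.3617]))
0.008 [294.4494 282.0787]
0.074 [287.5492 259.0902]
0.098 [284.2925 248.2405]
```

View pics/w1.png

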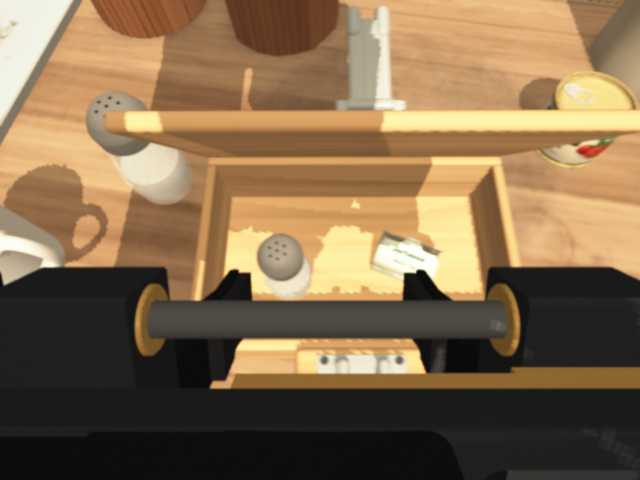

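The wrist view shows the shaker cap at about (281,258), between the fingers and to the left. The carton is at (405,257) and the catch at (362,364). The lid edge runs along row 118 and the hasp lies back at (368,60).

```bash
python3 - <<'E'
from h import *
np.set_printoptions(precision=4,suppress=True)
P=pose('wrist')
print(atz('wrist',(281,258),.082,P))
rs=[ray('wrist',(281,258),P),ray('scene',(170+407/4,180+372/4)),ray('top',(200+231/4.614,180+330/4.614))]
print(tri(rs))
# catch, from wrist
print('catch',atz('wrist',(362,362),.09,P))
from fit import f,W
print('catch fit',f.x,W([-.097,0,.09],f.x))
for xy in([.5345,.1955],):
    G=np.array(xy+[.066]); r=frame(np.radians(35),.177); z=r.apply([0,0,1])
    rows((G+z*(.019-.07),r),(G+z*(.019),r))
E
```

```text
[0.5321 0.197  0.082 ]
[0.5328 0.1953 0.0846]
catch [0.4693 0.1287 0.09  ]
catch fit [0.5569 0.1405 0.1773] [0.4614 0.1234 0.09  ]
dp [-29.7, -33.1, 81.9] rot [-0.001, -0.022, -0.006]
dp [-31.2, -33.0, 151.9] rot [-0.001, -0.022, -0.006]
```

```bash
python3 -m jog '{"dp":[[-30,-33,50],[-30,-33,82],[-30,-33,105],[-31,-33,130],[-31,-33,152],[-31,-33,152],[-31,-33,152],[-31,-33,152],[-31,-33,152],[-31,-33,152],[-31,-33,152],[-31,-33,152]],"delta_rot":[[0,-0.02,-0.006],[0,-0.02,-0.006],[0,-0.02,-0.006],[0,-0.02,-0.006],[0,-0.02,-0.006],[0,-0.02,-0.006],[0,-0.02,-0.006],[0,-0.02,-0.006],[0,-0.02,-0.006],[0,-0.02,-0.006],[0,-0.02,-0.006],[0,-0.02,-0.006]],"gripper":[0.5,0.5,0.5,0.5,0.5,0.5,0,-1,-1,-1,-1,-1]}' 15
python3 -m jog '{"dp":[[0,0,0],[0,0,0]],"delta_rot":[[0,0,0],[0,0,0]],"gripper":[-1,-1]}' 20
python3 - <<'E'
from h import *
o=robot.get_obs(); r=R.from_quat(o['tool_rot']); p=o['position']; print(o['ft_force'],r.apply([0,0,.001]))
b=R.from_euler('z',.177)
rows((p+[0,0,.04],r),(p+[0,0,.08],r),(p+b.apply([-.05,0,.12]),r),(p+b.apply([-.09,0,.16]),r))
E
```

```text
time: 4.5
position: [0.5458, 0.1986, 0.054]
tool_rot: [0.949, 0.086, 0.304, -0.028]
ft_force: [-2.0, -1.2, 8.0]
grip_width: 0.0377
grip_force: 15.4
time: 4.7
position: [0.5459, 0.1986, 0.0541]
tool_rot: [0.948, 0.086, 0.304, -0.028]
ft_force: [-2.8, -3.4, 8.4]
grip_width: 0.0377
grip_force: 20.4
[-2.75508187 -3.38430815  8.41023402] [ 0.00057155  0.00010447 -0.00081389]
dp [23.2, -0.0, -32.6] rot [0.0, 0.0, 0.0]
dp [46.5, -0.0, -65.1] rot [0.0, 0.0, 0.0]
dp [29.0, -0.2, -126.7] rot [0.0, 0.0, 0.0]
dp [19.7, -0.4, -182.5] rot [0.0, 0.0, 0.0]
```

```bash
python3 -m jog '{"dp":[[6,0,-8],[14,0,-20],[23,0,-33],[35,0,-49],[46,0,-65],[42,0,-85],[36,0,-105],[29,0,-127],[24,0,-155],[20,0,-182],[20,0,-182]],"delta_rot":[[0,0,0],[0,0,0],[0,0,0],[0,0,0],[0,0,0],[0,0,0],[0,0,0],[0,0,0],[0,0,0],[0,0,0],[0,0,0]],"gripper":[-1,-1,-1,-1,-1,-1,-1,-1,-1,-1,-1]}'
python3 - <<'E'
from h import *
im=robot.camera('wrist'); s=robot.camera('scene')
a=cv2.resize(im[:300],(640,300)); b=cv2.resize(s[150:400,170:470],(640,300)) 
cv2.imwrite('pics/h1.png',np.vstack([a,cv2.resize(s[150:290,170:470],(640,299))])[:,:,::-1])
o=robot.get_obs();print(o['ft_force'],o['position'])
E
```

```text
time: 5.8
position: [0.4632, 0.1852, 0.1986]
tool_rot: [0.949, 0.086, 0.303, -0.028]
ft_force: [-0.6, -0.6, -1.1]
grip_width: 0.0373
grip_force: 19.6
[ 0.44220695 -0.80110656 -1.39179339] [0.46348557 0.1853499  0.19851546]
```

View pics/h1.png

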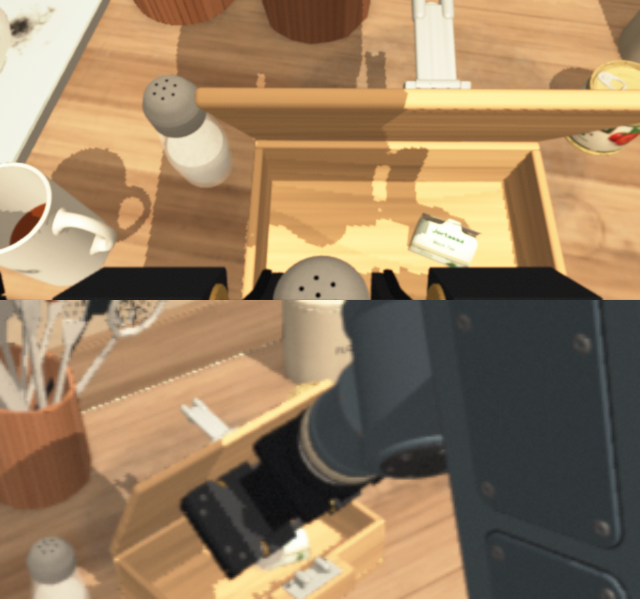

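The shaker is held with its cap centred between the fingers at about (317,285) in the upper half, and it looks upright. The carton is still in the box. Next I carry it to the board.

```bash
python3 - <<'E'
from h import *
o=robot.get_obs(); r=R.from_quat(o['tool_rot']); 
yaw=-.55; r2=R.from_euler('z',yaw-.177)*r
S=np.array([.51,-.36]); t=np.r_[S+.0125*np.array([np.cos(yaw),np.sin(yaw)]),.13]
rows((t,r2)); print(t, o['position'])
E
```

```text
dp [-75.9, 553.1, 30.0] rot [-0.422, 0.0, 0.592]
[ 0.52065656 -0.36653359  0.13      ] [0.46348557 0.1853499  0.19851546]
```

```bash
python3 -m jog '{"dp":[[-2,15,1],[-6,45,2],[-13,95,5],[-20,145,8],[-27,195,11],[-34,245,13],[-41,295,16],[-48,345,19],[-55,400,22],[-62,450,24],[-68,500,27],[-72,530,29]],"delta_rot":[[-0.01,0,0.016],[-0.03,0,0.048],[-0.07,0,0.1],[-0.11,0,0.155],[-0.15,0,0.21],[-0.187,0,0.262],[-0.225,0,0.316],[-0.263,0,0.37],[-0.305,0,0.428],[-0.343,0,0.482],[-0.382,0,0.535],[-0.422,0,0.592]],"gripper":[-1,-1,-1,-1,-1,-1,-1,-1,-1,-1,-1,-1]}'
python3 - <<'E'
from h import *
yaw=-.55; r2=frame(np.radians(35),yaw)
S=np.array([.51,-.36]); xy=S+.0125*np.array([np.cos(yaw),np.sin(yaw)])
o=robot.get_obs(); M=R.from_quat(o['tool_rot']); print(M.as_matrix().round(3))
# keep the tilt: only compare yaw
rows((np.r_[xy,.13],M),(np.r_[xy,.072],M),(np.r_[xy,.062],M))
E
```

```text
time: 7.1
position: [0.5197, -0.3471, 0.1308]
tool_rot: [0.917, -0.259, 0.293, 0.083]
ft_force: [0.3, 0.6, -1.2]
grip_width: 0.0372
grip_force: 19.6
[[ 0.694 -0.523  0.495]
 [-0.426 -0.852 -0.304]
 [ 0.58  -0.    -0.814]]
dp [8.5, 16.0, 7.0] rot [0.0, 0.0, 0.0]
dp [-25.2, 16.1, 54.3] rot [0.0, 0.0, 0.0]
dp [-31.0, 16.1, 62.4] rot [0.0, 0.0, 0.0]
```

```bash
python3 -m jog '{"dp":[[-8,16,30],[-18,16,44],[-22,16,50],[-25,16,54],[-25,16,54],[-25,16,54]],"delta_rot":[[0,0,0],[0,0,0],[0,0,0],[0,0,0],[0,0,0],[0,0,0]],"gripper":[-1,-1,-1,-1,-1,-1]}'
python3 -m jog '{"dp":[[-1.2,0,1.6],[-1.2,0,1.6],[-1.2,0,1.6]],"delta_rot":[[0,0,0],[0,0,0],[0,0,0]],"gripper":[-1,-1,-1]}'
python3 -m jog '{"dp":[[-1.2,0,1.6],[-1.2,0,1.6],[-1.2,0,1.6]],"delta_rot":[[0,0,0],[0,0,0],[0,0,0]],"gripper":[-1,-1,-1]}'
```

```text
time: 7.7
position: [0.5207, -0.3626, 0.0723]
tool_rot: [0.917, -0.257, 0.293, 0.081]
ft_force: [0.3, 0.8, -0.4]
grip_width: 0.0375
grip_force: 19.6
time: 8.0
position: [0.5207, -0.3623, 0.0708]
tool_rot: [0.917, -0.257, 0.293, 0.081]
ft_force: [0.7, 0.0, -0.6]
grip_width: 0.0375
grip_force: 19.6
time: 8.3
position: [0.5205, -0.3622, 0.0684]
tool_rot: [0.917, -0.257, 0.293, 0.081]
ft_force: [-0.1, 0.2, -0.6]
grip_width: 0.0376
grip_force: 19.6
```

```bash
python3 -m jog '{"dp":[[-0.9,0,1.2],[-0.9,0,1.2],[-0.9,0,1.2]],"delta_rot":[[0,0,0],[0,0,0],[0,0,0]],"gripper":[-1,-1,-1]}'
python3 -m jog '{"dp":[[-0.9,0,1.2],[-0.9,0,1.2],[-0.9,0,1.2]],"delta_rot":[[0,0,0],[0,0,0],[0,0,0]],"gripper":[-1,-1,-1]}'
```

```text
time: 8.6
position: [0.5207, -0.3624, 0.0671]
tool_rot: [0.917, -0.257, 0.293, 0.081]
ft_force: [-0.2, -0.5, 0.6]
grip_width: 0.0373
grip_force: 19.7
time: 8.9
position: [0.5215, -0.3629, 0.0671]
tool_rot: [0.917, -0.257, 0.295, 0.082]
ft_force: [-1.4, 0.8, 6.8]
grip_width: 0.0376
grip_force: 20.2
```

```bash
python3 -m jog '{"dp":[[0.4,0,-0.6],[0.4,0,-0.6],[0.4,0,-0.6],[0.4,0,-0.6],[0.4,0,-0.6],[0.4,0,-20],[0.4,0,-50],[0.4,0,-90],[0.4,0,-130],[0.4,0,-150],[0.4,0,-150]],"delta_rot":[[0,0,0],[0,0,0],[0,0,0],[0,0,0],[0,0,0],[0,0,0],[0,0,0],[0,0,0],[0,0,0],[0,0,0],[0,0,0]],"gripper":[0.1,0.4,0.7,0.7,0.7,0.7,0.7,0.7,0.7,0.7,0.7]}'
python3 - <<'E'
from h import *
P=pose('wrist'); im=robot.camera('wrist')
cv2.imwrite('pics/w2.png',im[:,:,::-1])
for d in robot.search_frame('salt_shaker','wrist')[:2]: print(d)
for z in (.021,.111): print(proj('wrist',[.5099,-.3560,z],P))
E
```

```text
time: 10.0
position: [0.4455, -0.3166, 0.1899]
tool_rot: [0.917, -0.256, 0.293, 0.082]
ft_force: [0.5, -1.0, 0.5]
grip_width: 0.074
grip_force: 0.0
{'rect': [301.9, 192.0, 356.2, 269.1], 'score': 0.79}
[327.83213397 250.44002645]
[328.05455755 208.02377511]
```

View pics/w2.png

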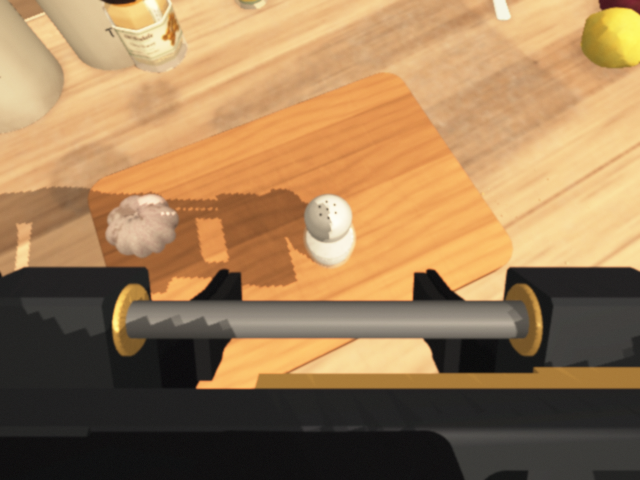

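The shaker stands upright on the board at about (329,228) in the wrist view, and the garlic at (142,226) is untouched. Next is the lid: closed fingers go behind its free edge to the right of the hasp, then sweep it down.

```bash
cat > lid.py <<'E'
from h import *
from fit import f,W
x=f.x; TR=frame(np.radians(25),x[2])
def L(a,h,r=.145,y=-.055): return W([.08-r*np.cos(a)+h*np.sin(a),y,.072+r*np.sin(a)+h*np.cos(a)],x)
E
python3 - <<'E'
from lid import *
p=L(1.0655,.008+.0095+.010); z=TR.apply([0,0,1])
pre=p-z*.09; print(p,pre,robot.get_obs()['q'])
rows(([.45,-.15,.34],R.from_euler('z',-.3)*TR),(pre,TR))
print('from pre'); rows((p,TR),start=(pre,TR))
print('sweep from p')
rows(*[(L(a,.008+c),TR) for a,c in zip([1.0655,.98,.88,.78,.68,.58,.48,.38,.28,.18,.08,0],np.r_[.0095,np.linspace(.008,.002,11)])],start=(p,TR))
E
```

```text
[0.5999 0.0924 0.2122] [0.5625 0.0856 0.2938] [-0.9573  0.3741  2.1366  1.3551  0.2408 -0.1199]
dp [19.6, -145.0, -171.1] rot [0.213, -0.18, -0.366]
dp [-28.5, -404.8, -148.5] rot [0.364, -0.175, -0.625]
from pre
dp [-0.0, -0.0, 90.0] rot [0.0, 0.0, 0.0]
sweep from p
dp [-10.0, -0.0, 0.7] rot [0.0, 0.0, 0.0]
dp [-23.9, -0.0, 0.8] rot [0.0, 0.0, 0.0]
dp [-39.0, 0.0, 2.3] rot [0.0, 0.0, 0.0]
dp [-53.9, -0.0, 5.4] rot [0.0, 0.0, 0.0]
dp [-68.3, 0.0, 10.0] rot [0.0, 0.0, 0.0]
dp [-82.2, -0.0, 16.1] rot [0.0, 0.0, 0.0]
dp [-95.4, 0.0, 23.6] rot [0.0, 0.0, 0.0]
dp [-107.7, 0.0, 32.4] rot [0.0, 0.0, 0.0]
dp [-119.1, 0.0, 42.4] rot [0.0, 0.0, 0.0]
dp [-129.3, 0.0, 53.6] rot [0.0, 0.0, 0.0]
dp [-138.3, -0.0, 65.7] rot [0.0, 0.0, 0.0]
dp [-144.6, -0.0, 76.2] rot [0.0, 0.0, 0.0]
```

```bash
python3 -m jog '{"dp":[[20,-145,-171],[20,-145,-171],[20,-145,-171],[20,-145,-171],[20,-145,-171],[-28,-405,-148],[-28,-405,-148],[-28,-405,-148],[-28,-405,-148],[-28,-405,-148],[-28,-405,-148],[-28,-405,-148]],"delta_rot":[[0.213,-0.18,-0.366],[0.213,-0.18,-0.366],[0.213,-0.18,-0.366],[0.213,-0.18,-0.366],[0.213,-0.18,-0.366],[0.364,-0.175,-0.625],[0.364,-0.175,-0.625],[0.364,-0.175,-0.625],[0.364,-0.175,-0.625],[0.364,-0.175,-0.625],[0.364,-0.175,-0.625],[0.364,-0.175,-0.625]],"gripper":[-1,-1,-1,-1,-1,-1,-1,-1,-1,-1,-1,-1]}'
python3 - <<'E'
from lid import *
p=L(1.0655,.008+.0095+.010); z=TR.apply([0,0,1]); pre=p-z*.09
rows((pre,TR),(p,TR)); print(robot.get_obs()['q'])
P=pose('wrist'); im=robot.camera('wrist'); cv2.imwrite('pics/w3.png',im[:,:,::-1])
for y in(.125,-.055,-.125): print(proj('wrist',L(1.0655,.008,.16,y),P))
E
```

```text
time: 11.3
position: [0.5644, 0.0901, 0.2917]
tool_rot: [0.972, 0.09, 0.214, -0.022]
ft_force: [-0.4, -0.4, -0.4]
grip_width: 0.0004
grip_force: 0.0
dp [-1.6, 4.0, -3.0] rot [-0.007, 0.002, 0.005]
dp [-1.5, 4.6, 87.0] rot [-0.007, 0.002, 0.005]
[-0.1053  0.2245  1.8147  0.1951  0.6943  1.1574]
[ 48.6267 276.5163]
[335.9882 278.6539]
[448.4241 279.4903]
```

```bash
python3 -m jog '{"dp":[[-1,4,20],[-1,4,40],[-1,4,60],[-1,4,80],[-1,4,87],[-1,4,87]],"delta_rot":[[0,0,0],[0,0,0],[0,0,0],[0,0,0],[0,0,0],[0,0,0]],"gripper":[-1,-1,-1,-1,-1,-1]}'
python3 -m jog '{"dp":[[-6,0,0.5],[-10,0,0.7],[-17,0,0.8],[-24,0,0.8],[-24,0,0.8]],"delta_rot":[[0,0,0],[0,0,0],[0,0,0],[0,0,0],[0,0,0]],"gripper":[-1,-1,-1,-1,-1]}'
```

```text
time: 11.95
position: [0.599, 0.0865, 0.2122]
tool_rot: [0.973, 0.085, 0.214, -0.02]
ft_force: [0.6, -0.4, -0.9]
grip_width: 0.0004
grip_force: 0.0
time: 12.45
position: [0.5767, 0.0838, 0.2024]
tool_rot: [0.973, 0.086, 0.214, -0.02]
ft_force: [0.4, 0.6, 0.9]
grip_width: 0.0008
grip_force: 0.0
```

```bash
python3 -m jog '{"dp":[[-8,0,0.7],[-15,0,1.5],[-22,0,3],[-30,0,4.6],[-37,0,6.8],[-44,0,9.2]],"delta_rot":[[0,0,0],[0,0,0],[0,0,0],[0,0,0],[0,0,0],[0,0,0]],"gripper":[-1,-1,-1,-1,-1,-1]}'
python3 - <<'E'
from lid import *
P=pose('top');
im=robot.camera('top'); s=robot.camera('scene'); cv2.imwrite('pics/l1.png',np.vstack([cv2.resize(im[170:310,190:350],(640,300)),cv2.resize(s[150:340,150:450],(640,299))])[:,:,::-1])
for c in('scene','top'):
  for n in('lid','hasp'):
    for d in robot.search_frame(n,c)[:1]: print(c,n,np.round(d['rect']),d['score'])
E
```

```text
time: 13.05
position: [0.5423, 0.0774, 0.1754]
tool_rot: [0.973, 0.086, 0.215, -0.02]
ft_force: [0.6, -0.5, 0.1]
grip_width: 0.0
grip_force: 0.4
scene lid [223. 212. 342. 266.] 0.66
scene hasp [270. 210. 294. 236.] 0.56
top lid [218. 210. 321. 257.] 0.79
top hasp [265. 220. 271. 236.] 0.58
```

View pics/l1.png

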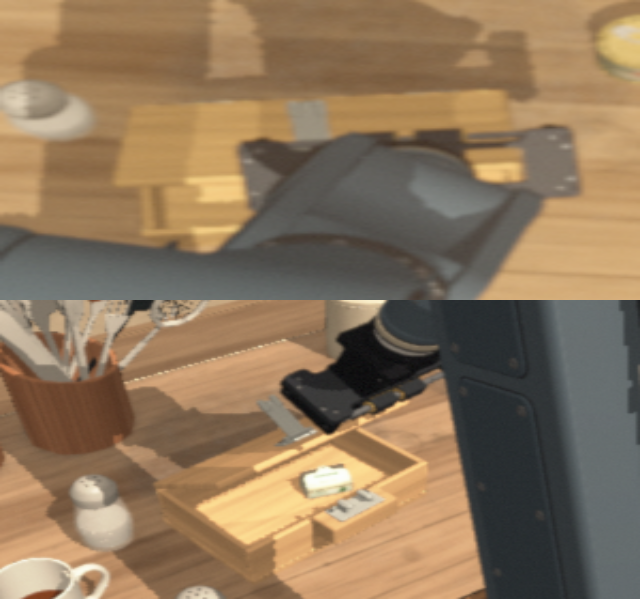

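The picture shows the lid following the fingers, now about half way down. The hasp points back at about (280,420) in the lower half, and the carton is still inside. I continue the sweep.

```bash
python3 -m jog '{"dp":[[-7,0,3],[-14,0,6],[-21,0,9.6],[-27,0,13.6],[-33,0,18],[-39,0,22.4],[-45,0,27.4],[-51,0,32.4],[-56,0,38],[-61,0,43.6],[-65,0,49.5]],"delta_rot":[[0,0,0],[0,0,0],[0,0,0],[0,0,0],[0,0,0],[0,0,0],[0,0,0],[0,0,0],[0,0,0],[0,0,0],[0,0,0]],"gripper":[-1,-1,-1,-1,-1,-1,-1,-1,-1,-1,-1]}'
python3 - <<'E'
from lid import *
rows(*[(L(a,.008+.004),TR) for a in(.1,.05,0)])
o=robot.get_obs();print(R.from_euler('z',-x[2]).apply(o['position']-[x[0],x[1],0]))
E
```

```text
time: 14.45
position: [0.5061, 0.0708, 0.1037]
tool_rot: [0.972, 0.086, 0.216, -0.02]
ft_force: [-0.6, 0.1, 0.0]
grip_width: 0.0004
grip_force: 0.2
dp [-3.0, -4.7, 4.4] rot [-0.001, -0.0, -0.001]
dp [-7.1, -4.7, 10.4] rot [-0.001, -0.0, -0.001]
dp [-10.8, -4.7, 16.7] rot [-0.001, -0.0, -0.001]
[-0.0622 -0.0597  0.1037]
```

```bash
python3 -m jog '{"dp":[[-2,0,4],[-4,0,8],[-6,0,13],[-8,0,17],[-9,0,19],[-9,0,19]],"delta_rot":[[0,0,0],[0,0,0],[0,0,0],[0,0,0],[0,0,0],[0,0,0]],"gripper":[-1,-1,-1,-1,-1,-1]}'
python3 -m jog '{"dp":[[-1,0,2],[-1,0,2]],"delta_rot":[[0,0,0],[0,0,0]],"gripper":[-1,-1]}'
```

```text
time: 15.05
position: [0.5062, 0.0709, 0.0838]
tool_rot: [0.972, 0.086, 0.217, -0.02]
ft_force: [-3.4, -1.0, 11.0]
grip_width: 0.0002
grip_force: 5.8
time: 15.25
position: [0.5062, 0.0709, 0.0833]
tool_rot: [0.972, 0.086, 0.218, -0.02]
ft_force: [-8.2, -3.8, 28.4]
grip_width: 0.0005
grip_force: 13.9
```

```bash
python3 - <<'E'
from lid import *
o=robot.get_obs(); z=R.from_quat(o['tool_rot']).apply([0,0,1])
V=frame(0,x[2])
rows((o['position']-.1*z,TR),(W([.0,0,.25],x),V))
E
```

```text
dp [0.0, 0.0, -100.0] rot [-0.0, -0.005, -0.001]
dp [127.3, -59.8, -124.2] rot [-0.001, -0.441, -0.001]
```

```bash
python3 -m jog '{"dp":[[0,0,-30],[0,0,-70],[0,0,-110],[0,0,-130],[60,-30,-130],[127,-60,-124],[127,-60,-124],[127,-60,-124],[127,-60,-124],[127,-60,-124]],"delta_rot":[[0,0,0],[0,0,0],[0,0,0],[0,0,0],[0,-0.15,0],[0,-0.3,0],[0,-0.44,0],[0,-0.44,0],[0,-0.44,0],[0,-0.44,0]],"gripper":[-1,-1,-1,-1,-1,-1,-1,-1,-1,-1]}'
python3 - <<'E'
from lid import *
P=pose('wrist'); im=robot.camera('wrist'); cv2.imwrite('pics/w4.png',im[:,:,::-1])
for n in('hasp','hasp_stud','catch'):
    for d in robot.search_frame(n,'wrist')[:1]: print(n,np.round(d['rect']),d['score'])
for h in(1.94,1.75,1.57):
    d=np.array([-np.cos(h),0,np.sin(h)]); n=np.array([np.sin(h),0,np.cos(h)])
    print(h,proj('wrist',W(np.array([-.047,0,.088])+.05*d+.016*n,x),P),proj('wrist',W(np.array([-.047,0,.088])+.05*d,x),P))
for p in ([-.08,.125,.08],[-.08,-.125,.08],[.08,.125,.08],[.08,-.125,.08],[-.047,0,.088],[-.097,.013,.098],[-.097,-.013,.098]): print(p,proj('wrist',W(p,x),P))
E
```

```text
time: 16.25
position: [0.5606, 0.141, 0.2512]
tool_rot: [0.996, 0.088, 0.001, 0.001]
ft_force: [0.9, 1.0, -0.1]
grip_width: 0.0002
grip_force: 0.0
hasp [314. 252. 339. 271.] 0.71
hasp_stud [315. 251. 337. 275.] 0.75
catch [172. 109. 480. 302.] 0.84
1.94 [328.0319 250.4079] [328.0832 272.1605]
1.75 [328.0738 263.4655] [328.1091 285.1239]
1.57 [328.106  276.4426] [328.1241 296.9208]
[-0.08, 0.125, 0.08] [188.4812 305.7123]
[-0.08, -0.125, 0.08] [467.1319 305.1215]
[0.08, 0.125, 0.08] [171.0366 120.2288]
[0.08, -0.125, 0.08] [484.1508 119.7408]
[-0.047, 0, 0.088] [327.8633 273.7047]
[-0.097, 0.013, 0.098] [312.9213 332.3577]
[-0.097, -0.013, 0.098] [343.007  332.2915]
```

View pics/w4.png

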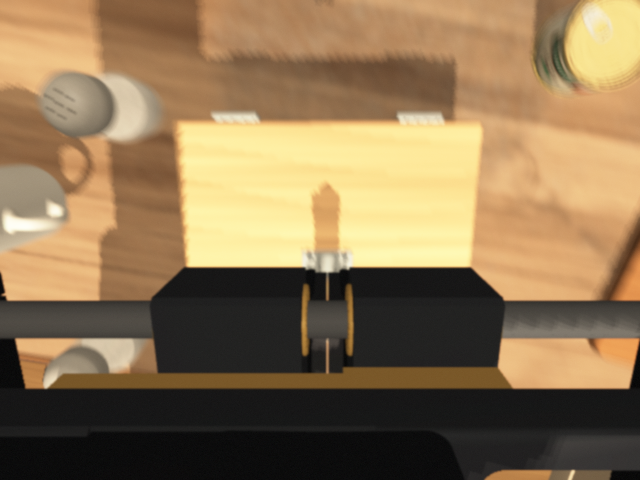

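The lid is shut. Its back edge is at row 122, and the hasp stands up at about (327,260) with its hinge ears at (304,260) and (350,260). The networks' box at (327,263) agrees. I lower the closed fingers behind the hasp and push it forward.

```bash
python3 -m jog '{"dp":[[12,0,30],[12,0,70],[12,0,110],[12,0,130],[12,0,139],[12,0,139]],"delta_rot":[[0,0,0],[0,0,0],[0,0,0],[0,0,0],[0,0,0],[0,0,0]],"gripper":[-1,-1,-1,-1,-1,-1]}'
python3 -m jog '{"dp":[[-10,0,0],[-20,0,0],[-30,0,0],[-40,0,0],[-50,0,0],[-60,0,0],[-70,0,0],[-80,0,0],[-86,0,0],[-86,0,0]],"delta_rot":[[0,0,0],[0,0,0],[0,0,0],[0,0,0],[0,0,0],[0,0,0],[0,0,0],[0,0,0],[0,0,0],[0,0,0]],"gripper":[-1,-1,-1,-1,-1,-1,-1,-1,-1,-1]}'
python3 - <<'E'
from lid import *
o=robot.get_obs();print(R.from_euler('z',-x[2]).apply(o['position']-[x[0],x[1],0]))
for c in('scene','top'):
  im=robot.camera(c)
  for n in('lid','hasp','hasp_stud'):
    for d in robot.search_frame(n,c)[:1]: print(c,n,np.round(d['rect']),d['score'])
E
```

```text
time: 17.05
position: [0.5653, 0.1423, 0.1059]
tool_rot: [0.996, 0.088, -0.004, -0.001]
ft_force: [0.6, 0.0, -0.5]
grip_width: 0.0007
grip_force: 0.0
time: 18.05
position: [0.485, 0.1281, 0.108]
tool_rot: [0.996, 0.088, 0.0, -0.001]
ft_force: [4.0, 1.2, -3.2]
grip_width: 0.0003
grip_force: 2.1
[-0.0729  0.0004  0.108 ]
scene lid [226. 239. 345. 302.] 0.82
scene hasp [297. 265. 322. 276.] 0.74
scene hasp_stud [292. 261. 323. 281.] 0.46
top lid [225. 212. 322. 272.] 0.88
top hasp [222. 209. 323. 270.] 0.65
top hasp_stud [339. 179. 364. 207.] 0.18
```

```bash
python3 -m jog '{"dp":[[4,0,0],[4,0,-20],[4,0,-42],[-20,0,-42],[-22,0,-42],[-22,0,-42],[-22,0,-34],[-22,0,-26],[-22,0,-20],[-22,0,-16],[-22,0,-13],[-22,0,-13]],"delta_rot":[[0,0,0],[0,0,0],[0,0,0],[0,0,0],[0,0,0],[0,0,0],[0,0,0],[0,0,0],[0,0,0],[0,0,0],[0,0,0],[0,0,0]],"gripper":[-1,-1,-1,-1,-1,-1,-1,-1,-1,-1,-1,-1]}'
python3 - <<'E'
from lid import *
o=robot.get_obs();print(R.from_euler('z',-x[2]).apply(o['position']-[x[0],x[1],0]),o['ft_force'])
E
```

```text
time: 19.65
position: [0.4613, 0.124, 0.1203]
tool_rot: [0.996, 0.088, -0.003, -0.001]
ft_force: [0.3, 0.5, -0.1]
grip_width: 0.0004
grip_force: 0.0
[-0.0969  0.0006  0.1203] [ 0.2578  0.5476 -0.1317]
```

```bash
python3 -m jog '{"dp":[[0,0,2],[0,0,4],[0,0,6],[0,0,7],[0,0,7]],"delta_rot":[[0,0,0],[0,0,0],[0,0,0],[0,0,0],[0,0,0]],"gripper":[-1,-1,-1,-1,-1]}'
python3 -m jog '{"dp":[[0,0,1],[0,0,2],[0,0,3],[0,0,3]],"delta_rot":[[0,0,0],[0,0,0],[0,0,0],[0,0,0]],"gripper":[-1,-1,-1,-1]}'
```

```text
time: 20.15
position: [0.4602, 0.1238, 0.1141]
tool_rot: [0.996, 0.089, -0.003, -0.001]
ft_force: [-3.0, -0.5, 3.0]
grip_width: 0.0006
grip_force: 1.2
time: 20.55
position: [0.462, 0.1241, 0.1108]
tool_rot: [0.996, 0.088, -0.002, -0.001]
ft_force: [-0.0, -0.4, 0.6]
grip_width: 0.0009
grip_force: 0.3
```

```bash
python3 -m jog '{"dp":[[0,0,1],[0,0,2],[0,0,2]],"delta_rot":[[0,0,0],[0,0,0],[0,0,0]],"gripper":[-1,-1,-1]}'
python3 -m jog '{"dp":[[0,0,1],[0,0,2],[0,0,2]],"delta_rot":[[0,0,0],[0,0,0],[0,0,0]],"gripper":[-1,-1,-1]}'
python3 -m jog '{"dp":[[0,0,1],[0,0,2],[0,0,2]],"delta_rot":[[0,0,0],[0,0,0],[0,0,0]],"gripper":[-1,-1,-1]}'
```

```text
time: 20.85
position: [0.4623, 0.124, 0.1087]
tool_rot: [0.996, 0.088, -0.002, -0.001]
ft_force: [0.4, -0.8, -0.6]
grip_width: 0.0005
grip_force: 0.0
time: 21.15
position: [0.4619, 0.124, 0.1067]
tool_rot: [0.996, 0.088, -0.002, -0.001]
ft_force: [-0.1, -0.3, 0.0]
grip_width: 0.0004
grip_force: 0.0
time: 21.45
position: [0.4615, 0.124, 0.1048]
tool_rot: [0.996, 0.088, -0.002, -0.001]
ft_force: [-0.1, -0.4, 0.2]
grip_width: 0.0003
grip_force: 0.0
```

```bash
python3 -m jog '{"dp":[[0,0,1],[0,0,2],[0,0,2]],"delta_rot":[[0,0,0],[0,0,0],[0,0,0]],"gripper":[-1,-1,-1]}'
python3 -m jog '{"dp":[[0,0,1],[0,0,2],[0,0,2]],"delta_rot":[[0,0,0],[0,0,0],[0,0,0]],"gripper":[-1,-1,-1]}'
```

```text
time: 21.75
position: [0.4616, 0.124, 0.1038]
tool_rot: [0.996, 0.088, -0.002, -0.001]
ft_force: [-2.9, -1.0, 9.5]
grip_width: 0.0008
grip_force: 4.5
time: 22.05
position: [0.4615, 0.124, 0.1031]
tool_rot: [0.996, 0.089, -0.002, -0.001]
ft_force: [-4.2, -0.5, 20.3]
grip_width: 0.0007
grip_force: 10.3
```

Contact is firm at z ≈ 0.104, the snapped-home height. I retreat and verify.

```bash
python3 -m jog '{"dp":[[0,0,-20],[0,0,-60],[0,0,-100],[-40,0,-140],[-80,0,-170],[-80,0,-170],[-80,0,-170],[-80,0,-170]],"delta_rot":[[0,0,0],[0,0,0],[0,0,0],[0,0.1,0],[0,0.2,0],[0,0.3,0],[0,0.3,0],[0,0.3,0]],"gripper":[-1,-1,-1,-1,-1,-1,-1,-1]}'
python3 - <<'E'
from lid import *
P=pose('wrist'); im=robot.camera('wrist'); s=robot.camera('scene'); t=robot.camera('top')
pin=np.array([-.047,0,.088])
for h in(0,.1,.24):
    d=np.array([-np.cos(h),0,np.sin(h)]); n=np.array([np.sin(h),0,np.cos(h)])
    print(h,proj('wrist',W(pin+.05*d+.016*n,x),P),proj('scene',W(pin+.05*d+.016*n,x)))
u,v=map(int,proj('wrist',W([-.07,0,.09],x),P)); print(u,v)
v0=max(0,min(v-75,330));u0=max(0,min(u-100,440))
cv2.imwrite('pics/f1.png',np.vstack([cv2.resize(im[v0:v0+150,u0:u0+200],(400,300),interpolation=2),cv2.resize(s[190:340,200:400],(400,300),interpolation=2)])[:,:,::-1])
for d in robot.search_frame('salt_shaker','top')[:4]: print(np.round(d['rect']),d['score'])
E
```

```text
time: 22.85
position: [0.3842, 0.1095, 0.2718]
tool_rot: [0.985, 0.087, 0.147, -0.014]
ft_force: [0.9, 0.7, -0.0]
grip_width: 0.0003
grip_force: 0.0
0 [328.5312 180.7968] [316.5288 273.316 ]
0.1 [328.5392 177.5914] [315.9055 271.2634]
0.24 [328.549  172.0758] [314.7742 268.2982]
328 153
[221. 212. 321. 289.] 0.74
[178. 293. 202. 321.] 0.72
[187. 206. 215. 235.] 0.67
[449. 271. 469. 292.] 0.63
```

View pics/f1.png

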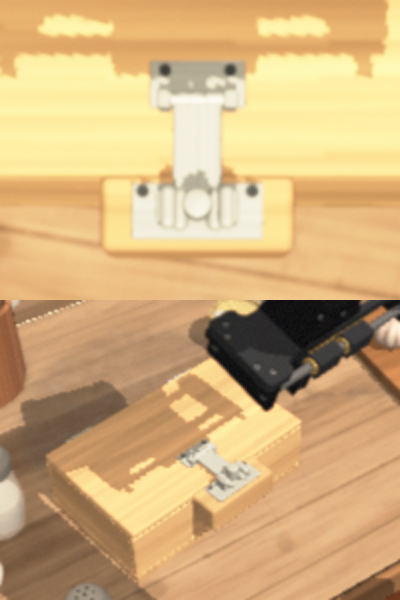

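The hasp's nose lies between the cheeks. The stud is at wrist pixel (327,180), matching the prediction for 0 rad (328.5,180.8), and the lid lies flat. The shaker shows on the board at (459,281) in the top view.

```bash
python3 -c "
from rig import robot
print(robot.hand_in())"
```

```text
the job is handed in; nothing more can be done
None
```

I stood the shaker upright on the chopping board, shut the lid fully and snapped the hasp home in its catch, then handed the job in at about 23 s; the judge returned no verdict.

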